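# Pack the castle set into its case

## Robot

A 6-joint arm with a two-finger parallel gripper is mounted at the origin on the work surface. World frame = base frame: x ahead of the robot, y to its left, z up, the work surface at z = 0. Lengths are in mm, angles in rad, forces in N, time in s.
With the tool pointing down it reaches from about 150 to 775 mm from the base axis. Payload 6.1 kg.
Tool frame: the origin (TCP) lies between the finger pads; the fingertips stand 22 mm ahead of it and the grasp point (between the pads) lies 3 mm ahead of it (env.finger_overhang is the distance from the TCP to the fingertips, in mm); z points along the fingers, y is the line along which they close (so a half turn about z gives the same grasp; the last joint's range is limited). The gripper opens to 85 mm and grips with 20 to 120 N. Pads are 22 mm wide; open, the fingers measure 114 mm over their backs; the gripper's body (76 mm by 85 mm) begins 54 mm behind the grasp point. The pads swing forward as they close: fully open they stand 13 mm farther back than shut.
Start: joints at [1.139, 0.126, -0.04, 1.405, 0, 1.571], TCP at [219.707, 476.799, 253.295] pointing down, gripper open.
Joint ranges: [-2.72, 2.72], [-0.95, 1.95], [-1.27, 1.35], [-1.78, 2.02], [-1.46, 1.47], [-3.14, 3.14]. Speed limits (rad/s): [2.39, 2.39, 3.01, 3.14, 3.14, 3.14].

## Interface

Orientations are given as a unit quaternion [x, y, z, w].
In Python, from rig import env gives the robot as it stands.
- The arm moves only by the shell command python3 -m handwheel 'ROWS' [OPENING] [FORCE]. ROWS is JSON, a list of rows, each an object with "slide": the shift along the tool's x, y, z in cm, a list of three; "roll": the turn about the tool's z in rad. In form: [{"slide": [dx, dy, dz], "roll": roll}, ...]. A call has 1 to 8 rows; each row shifts and turns the commanded pose from where the row before left it, along the tool's axes as they then stand; what a row does not reach is not made up. A row lasts 1/12 s, in which the tool goes at most 41.7 mm and 7.16 degrees, less where a joint would pass 70% of its speed; a pose out of reach is approached as far as the arm can. A call is refused whole if a number of a shift passes 4.17 or a number of a turn 0.125, either way. A call with a gripper value outside its range is refused whole. OPENING is the closure, from 0 (fully open) to 1 (shut), set as the call begins (- or left out, the last holds). The fingers move at their own pace and stop on an object; FORCE is the grip in N (left out, the last holds). Time passes only in rows, so rows that do not move let the fingers close. It gives the time, the measured TCP pose, the force, the opening and the grip force at its end, in the units of the state.
- env.state(): the state, without advancing time (a new reading comes with each control period).
- env.grab_frame(name): name is "scene" or "top" or "wrist"; returns a dict with "image" (480x640x3 uint8, red, green, blue), "depth" (480x640 float32, mm along the optical axis (not along the pixel's ray), 0 where there is no reading), "K" (3x3 intrinsics, pixels), "world_to_cam" (4x4, takes a point from world to camera coordinates). Camera axes: x right, y up, looking along -z (the intrinsics and any distortion apply to the point x, -y, -z); pixel columns grow to the right and rows downward; lengths in mm; the calibration is good to about 2 mm. A picture is of the moment at which its call begins.
- env.finish_job(): hands the job in; it is judged then, once.
The state is a dict: "t": time; "joints": joint angles; "qd": joint speeds; "joint_efforts": joint torques, N m; "tool_pos": TCP position; "orientation": TCP orientation; "force": force on the tool from outside, world axes, zero at the start; "ft_torque": the same for the moment, N m; "width": finger opening in mm; "grasp_force": force on a finger pad.
Only numpy, scipy, OpenCV 4.12 (cv2) and the standard library are available. Lean on these libraries where they do the work, as an engineer would, in place of code of your own. Each camera call takes 0.05 s, during which the arm holds its last target. There are 200 camera calls.

## Task

The game is over: pack the castle set into the wooden case on the table. Stand the square tower in the square pocket, the straight wall in the long pocket and the pawn in the round pocket, each upright and resting on the pocket's floor; leave the round tower, the L-shaped corner wall and the cone-shaped tree, which belong to another set, standing where they are.

Things in the scene. Friction and masses are not known exactly. Their poses are not given: they have to be found in the camera images.
- square_tower_center (a point): Square castle tower, plain grey resin, 40 x 40 mm, 66 mm high to the tops of four merlons at its corners (the lowest 56 mm are a plain block with upright sides parallel to its x and y axes); about 90 g. The point is its centre, half-way up, on its axis; z up. Standing upright on the table at the start, at any yaw.
- straight_wall_center (a point): Straight castle wall section, plain grey resin, 22 mm thick along its x, 68 mm long along its y, 60 mm high to the tops of three merlons (the lowest 50 mm are a plain block); about 90 g. The point is its centre, half-way up, on its axis; z up. Standing upright on the table at the start, at any yaw.
- pawn_center (a point): Pawn, plain grey resin: round foot of 34 mm diameter and 8 mm height, upright shaft of 24 mm diameter with a round head of the same diameter, 64 mm high in all (a thin collar on the shaft is only decoration); about 50 g. The point is its centre, half-way up, on its axis; z up. Standing upright on the table at the start, at any yaw.
- round_tower_center (a point): Round castle tower, plain grey resin, 44 mm diameter, 66 mm high with six merlons round its top; looks like the square tower. Does not belong in the case: stays where it stands. The point is its centre, half-way up, on its axis; z up. Standing upright on the table at the start, at any yaw.
- corner_wall_center (a point): L-shaped corner wall, plain grey resin, two legs 22 mm thick within a 56 x 56 mm square, 60 mm high; looks like the straight wall. The point is the centre of that square, half-way up; z up. The legs run along its -x side (full length in y) and its -y side. Does not belong in the case: stays where it stands.
- cone_tree_center (a point): Cone-shaped tree, plain grey resin, round foot of 46 mm diameter tapering to a point 64 mm up; looks somewhat like the pawn. Does not belong in the case: stays where it stands. The point is its centre, half-way up, on its axis; z up. Standing upright on the table at the start, at any yaw.
- square_pocket_mouth (a point): Square pocket, 57 x 57 mm with sides along its x and y, in a 101 mm square plywood insert, one of three side by side (any order, 102 mm apart, row along y) in a fixed open wooden case 114 x 316 mm, 22 mm high. 10 mm deep, blue felt floor 12 mm above the table. The point: centre of the mouth, level with the insert's top, 22 mm above the table; z up, x across the row, y along it.
- long_pocket_mouth (a point): Long pocket, 39 mm wide along its x and 87 mm long along its y (along the case's row), in a 101 mm square plywood insert, one of three side by side (any order, 102 mm apart, row along y) in a fixed open wooden case 114 x 316 mm, 22 mm high. 10 mm deep, blue felt floor 12 mm above the table. The point: centre of the mouth, level with the insert's top, 22 mm above the table; z up, x across the row, y along it.
- round_pocket_mouth (a point): Round pocket, 51 mm diameter, in a 101 mm square plywood insert, one of three side by side (any order, 102 mm apart, row along y) in a fixed open wooden case 114 x 316 mm, 22 mm high. 10 mm deep, blue felt floor 12 mm above the table. The point: centre of the mouth, level with the insert's top, 22 mm above the table; z up, x across the row, y along it.

How it is judged:
By the outcome, as a careful person would: the job done as asked, in the order asked, and still so for the second after the job is handed in, with the robot touching nothing.
It also fails if it takes over 96 s, if anything falls off the work surface, if the arm or the gripper's body presses on something with over 40 N, if the wrist force passes 120 N, or if a joint passes its speed limit or range.

## Working session

There is one attempt and no reset: what is moved stays moved. The work goes in short steps, Python scripts to look and compute and a shell command to move; the robot and the scene stay as the last step left them, time stands still between calls to the robot, and variables do not carry over. Pictures are saved under pics/ and viewed, at most 14 in all, crops included, and the job is handed in when it is done.

```bash
mkdir -p pics; ls; cat > h.py <<'E'
import numpy as np, cv2
from rig import env
def grab(n):
    f=env.grab_frame(n); np.savez(f'/tmp/{n}.npz',**f); return f
def load(n): return dict(np.load(f'/tmp/{n}.npz'))
def cloud(f):
    d=f['depth'];K=f['K'];v,u=np.mgrid[:480,:640]
    p=np.stack([(u-K[0,2])*d/K[0,0],-(v-K[1,2])*d/K[1,1],-d],-1)
    T=np.linalg.inv(f['world_to_cam']);return p@T[:3,:3].T+T[:3,3]
def save(im,name): cv2.imwrite('pics/'+name,im[...,::-1])
E
python3 - <<'E'
from h import *
for n in ('top','scene'):
    f=grab(n); save(f['image'],n+'0.png'); print(n,f['K'],np.linalg.inv(f['world_to_cam']).round(2))
print(env.state())
E
```

```text
pics
top [[593.962034     0.         332.61561368]
 [  0.         593.962034   245.10533499]
 [  0.           0.           1.        ]] [[-2.00000e-02  9.90000e-01 -1.30000e-01  3.62670e+02]
 [-1.00000e+00 -2.00000e-02 -0.00000e+00  1.64800e+01]
 [-0.00000e+00  1.30000e-01  9.90000e-01  1.44972e+03]
 [ 0.00000e+00  0.00000e+00  0.00000e+00  1.00000e+00]]
scene [[470.00831806   0.         322.50657318]
 [  0.         470.00831806 240.65184649]
 [  0.           0.           1.        ]] [[-6.8000e-01 -5.2000e-01  5.1000e-01  9.8002e+02]
 [ 7.3000e-01 -5.0000e-01  4.7000e-01  4.2624e+02]
 [ 1.0000e-02  6.9000e-01  7.2000e-01  7.0468e+02]
 [ 0.0000e+00  0.0000e+00  0.0000e+00  1.0000e+00]]
{'t': 0.1, 'joints': array([ 1.13901858e+00,  1.26325839e-01, -4.05255930e-02,  1.40541926e+00,
       -5.26777797e-06,  1.57081487e+00]), 'qd': array([-2.05683519e-04, -2.69986211e-03,  3.23556325e-03, -2.45905893e-03,
       -7.94186102e-05,  2.58959891e-04]), 'joint_efforts': array([ 7.08903008e-04, -4.36904240e+01,  3.53605664e+01,  1.36872882e-02,
        1.09085647e-05, -6.28772682e-06]), 'tool_pos': array([219.55886772, 476.496219  , 252.5945934 ]), 'orientation': array([ 2.14224750e-01,  9.76784118e-01, -7.20636752e-04, -1.55336954e-04]), 'force': array([-0.53355551,  0.70091789,  0.33940338]), 'ft_torque': array([ 0.0120561 , -0.00376469,  0.02963395]), 'grasp_force': 0.0, 'width': 85.60714723660615}
```

View pics/top0.png

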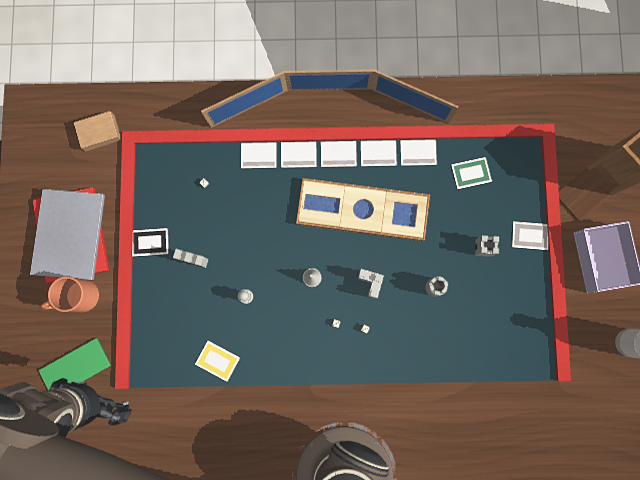

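View pics/scene0.png

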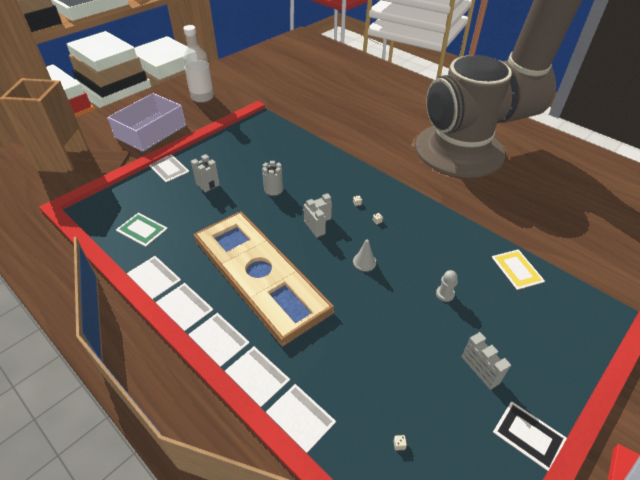

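The top view shows the wall at (191,257), pawn (245,296), square tower (488,244), round tower (437,285), corner (371,282) and cone (312,277). The pockets are long (321,204), round (363,209) and square (404,214). Next I measure them with depth.

```bash
python3 - <<'E'
from h import *
T=load('top');S=load('scene')
P=cloud(T);Q=cloud(S)
print('table z',[P[v,u].round(1) for v,u in ((330,180),(320,500))],[Q[v,u].round(1) for v,u in ((380,400),)])
for n,(u,v) in dict(wall=(191,257),pawn=(245,296),sq=(488,244),rt=(437,285),cor=(371,282),cone=(312,277)).items():
    c=P[v-25:v+26,u-25:u+26].reshape(-1,3); 
    for lo,hi in((30,80),):
        a=c[(c[:,2]>lo)&(c[:,2]<hi)]
        r=cv2.minAreaRect(a[:,:2].astype(np.float32))
        print(n,len(a),a[:,2].max().round(1),'rect',np.round(r[0],1),np.round(r[1],1),round(r[2],1))
    cc=a.mean(0)
    b=Q.reshape(-1,3);b=b[(np.hypot(*(b[:,:2]-cc[:2]).T)<50)&(b[:,2]>15)&(b[:,2]<80)]
    r=cv2.minAreaRect(b[:,:2].astype(np.float32)); print('   scene',len(b),b[:,2].max().round(1),np.round(r[0],1),np.round(r[1],1),round(r[2],1))
# pockets: blue felt
for nm,X,F in(('top',P,T),('scene',Q,S)):
    im=F['image'].astype(int);m=(im[...,2]>im[...,0]+35)&(im[...,2]>im[...,1]+25)&(X[...,0]>380)&(X[...,0]<620)&(abs(X[...,1])<250)&(X[...,2]<40)
    k,l,st,ce=cv2.connectedComponentsWithStats(m.astype(np.uint8))
    for i in range(1,k):
        if st[i,4]>80:
            a=X[l==i];r=cv2.minAreaRect(a[:,:2].astype(np.float32));print(nm,st[i,4],np.median(a,0).round(1),np.round(r[0],1),np.round(r[1],1),round(r[2],1))
    b=X.reshape(-1,3);b=b[(abs(b[:,0]-480)<110)&(abs(b[:,1]+40)<190)&(b[:,2]>15)&(b[:,2]<28)]
    r=cv2.minAreaRect(b[:,:2].astype(np.float32)); print('case',len(b),np.median(b[:,2]),r)
for n,s in(('top',(slice(220,280),slice(160,220))),('top',(slice(165,245),slice(290,440)))):
    pass
t=T['image']
big=np.hstack([cv2.resize(t[v-20:v+20,u-26:u+26],None,fx=7,fy=7,interpolation=2) for u,v in((191,257),(488,244))])
bb=cv2.resize(t[174:244,288:436],(728,344),interpolation=2)
save(np.vstack([big,bb])[:600],'crop1.png')
E
```

```text
table z [array([345.5, 388.1,   5.8]), array([ 3.560e+02, -3.849e+02, -3.000e-01])] [array([622.8, 273.5,   1.1])]
wall 307 68.4 rect [515.7 358.8] [70.5 22.3] 73.3
   scene 1265 63.9 [517.5 358.1] [68.5 25.3] 72.4
pawn 123 67.9 rect [422.9 229.3] [28.3 26.1] 0.7
   scene 326 66.5 [427.1 230.9] [24.1 28.6] 27.2
sq 376 73.2 rect [ 532.2 -351.3] [43.1 41.8] 85.1
   scene 607 69.5 [ 533.9 -350.4] [44.8 43. ] 85.2
rt 305 75.6 rect [ 437.1 -226.7] [42.5 42.2] 75.0
   scene 515 69.2 [ 440.8 -226.1] [44.3 42.7] 21.5
cor 375 71.3 rect [446.9 -66.3] [56.  56.1] 72.5
   scene 738 63.3 [449.4 -65. ] [59.5 57.6] 72.5
cone 92 68.3 rect [465.8  71.1] [26.5 23.9] 89.8
   scene 296 65.2 [472.6  72.8] [24.9 33.6] 39.2
top 259 [ 605.5 -158.8   13.7] [ 605.2 -158. ] [58.  30.2] 88.1
case 915 22.431346917586552 ((501.74249267578125, -65.48220825195312), (176.21400451660156, 306.31707763671875), 0.03528577834367752)
scene 217 [ 605.4 -160.4   13.1] [ 604.6 -159.2] [48.3 30.8] 87.8
case 1162 22.234734006073666 ((504.88250732421875, -70.69877624511719), (170.2156524658203, 317.4529724121094), 0.0003875812981277704)
```

View pics/crop1.png

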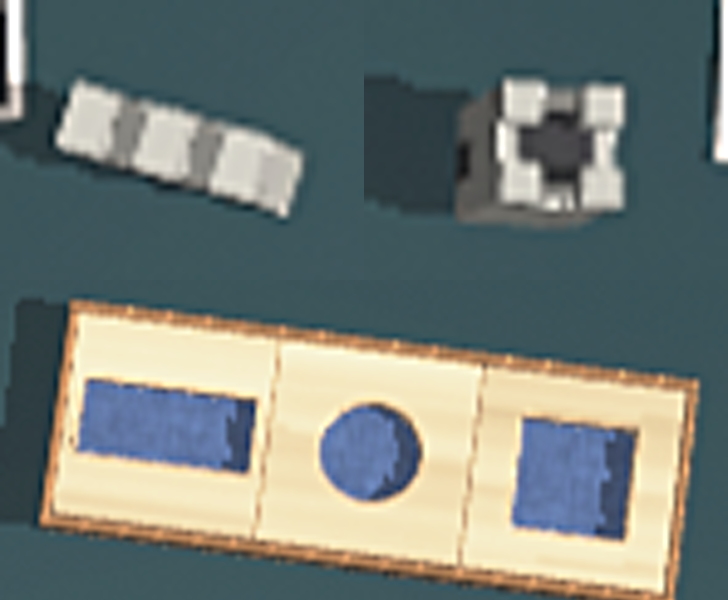

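The crop shows the wall yawed, the square tower nearly axis-aligned, and the case turned about 6°. My case window was too small, so I re-measure the case by its rim in both cameras.

```bash
python3 - <<'E'
from h import *
for nm in('top','scene'):
    F=load(nm);X=cloud(F);im=F['image'].astype(int)
    m=((im[...,0]>im[...,2]+35)&(im[...,0]>90)&(im[...,1]>im[...,2]+15)&(abs(X[...,0]-610)<120)&(abs(X[...,1]+50)<220)&(X[...,2]>14)&(X[...,2]<32)).astype(np.uint8)
    k,l,st,ce=cv2.connectedComponentsWithStats(m);i=1+st[1:,4].argmax();a=X[l==i]
    print(nm,'case',len(a),np.median(a[:,2]),cv2.minAreaRect(a[:,:2].astype(np.float32)))
    # blue pockets: intersect pixel rays with z=22 plane? use mask contour
    b=((im[...,2]>im[...,0]+25)&(im[...,2]>im[...,1]+15)&(abs(X[...,0]-610)<75)&(abs(X[...,1]+50)<170)&(X[...,2]<30)).astype(np.uint8)
    k,l,st,ce=cv2.connectedComponentsWithStats(b)
    for i in range(1,k):
        if st[i,4]>60:
            q=X[l==i];r=cv2.minAreaRect(q[:,:2].astype(np.float32));print(st[i,4],ce[i].round(1),np.median(q[:,2]).round(1),np.round(r[0],1),np.round(r[1],1),round(r[2],1))
# pawn & others: fit at various heights, scene and top
for n,c in dict(pawn=(425,230),cone=(467,72),rt=(439,-226)).items():
  for nm in('top','scene'):
    X=cloud(load(nm)).reshape(-1,3);a=X[(np.hypot(X[:,0]-c[0],X[:,1]-c[1])<45)]
    for lo,hi in((3,12),(12,30),(30,50),(50,80)):
        q=a[(a[:,2]>lo)&(a[:,2]<hi)]
        if len(q)>5: print(n,nm,lo,len(q),q[:,:2].min(0).round(1),q[:,:2].max(0).round(1))
E
```

```text
top case 4431 22.976757657383814 ((631.113037109375, -57.771453857421875), (315.8199157714844, 115.99083709716797), 81.48516082763672)
484 [321.5 203.3] 13.9 [647.3  42.8] [85.  37.4] 82.0
289 [362.6 208.8] 13.7 [632.4 -57.9] [46.7 45.3] 89.4
480 [403.9 214. ] 13.7 [ 617.  -159.2] [55.4 55.4] 81.5
scene case 6277 22.435075584734022 ((632.9486083984375, -57.08699035644531), (317.3119812011719, 114.62305450439453), 81.60974884033203)
395 [231.3 239.1] 13.1 [ 615.  -160.6] [47.9 52.2] 78.2
296 [258.7 269.3] 13.2 [630.2 -59.3] [40.6 44.2] 80.5
662 [290.1 303.9] 13.3 [645.2  41.3] [80.1 35.3] 81.7
pawn top 3 363 [381.1 185.7] [468.3 273.1]
pawn top 12 14 [409.8 213.4] [460.1 237.8]
pawn top 30 37 [408.8 216.3] [437.1 242.5]
pawn top 50 86 [412.8 217.2] [434.3 240.1]
pawn scene 3 244 [380.3 189.9] [468.2 275. ]
pawn scene 12 84 [421.7 218.3] [438.1 241.7]
pawn scene 30 117 [411.7 214.9] [439.9 243.7]
pawn scene 50 140 [414.3 217.5] [437.4 241.4]
cone top 3 321 [424.3  29.6] [511.8 114.7]
cone top 12 104 [445.4  41.2] [498.4  90.1]
cone top 30 62 [453.9  57.9] [477.8  84.4]
cone top 50 30 [459.4  62.2] [471.4  76.3]
cone scene 3 218 [423.3  29.1] [510.6 113.3]
cone scene 12 165 [452.4  51.2] [486.6  88.1]
cone scene 30 109 [459.2  58.4] [482.2  82.8]
cone scene 50 50 [463.4  64.9] [475.2  76.9]
rt top 3 269 [ 394.9 -269. ] [ 482.5 -181.4]
rt top 12 19 [ 417.9 -261.3] [ 454.7 -205.6]
rt top 30 24 [ 417.4 -220.4] [ 455.7 -205.4]
rt top 50 281 [ 416.4 -248.8] [ 458.9 -205.6]
rt scene 3 95 [ 398.5 -268.8] [ 480.1 -184.3]
rt scene 12 121 [ 422.  -242.4] [ 461.8 -205. ]
rt scene 30 137 [ 423.2 -242.5] [ 461.6 -204. ]
rt scene 50 273 [ 419.1 -250.3] [ 462.5 -205.3]
```

```bash
cat > go.py <<'E'
import sys
from h import *
from scipy.spatial.transform import Rotation as R
def go(x,y,z,yaw):
    s=env.state();M=R.from_quat(s['orientation']);Y=M.as_matrix()[:,1];cur=np.degrees(np.arctan2(Y[1],Y[0]))
    d=(yaw-cur+90)%180-90; r=-np.radians(d)
    Mn=M*R.from_euler('z',r); v=Mn.inv().apply(np.array([x,y,z])-s['tool_pos'])/10
    print('t',s['t'],'yaw',cur.round(1),'roll',r.round(4),'slide cm after roll',v.round(2),'now',s['tool_pos'].round(1),'j',s['joints'].round(2),'w',round(s['width'],1),'F',s['force'].round(1))
if __name__=='__main__': go(*map(float,sys.argv[1:]))
E
python3 -m handwheel '[{"slide":[0,0,0],"roll":0.1225},{"slide":[0,0,0],"roll":0.1225},{"slide":[0,0,0],"roll":0.1225},{"slide":[0,0,0],"roll":0.1225},{"slide":[0,0,0],"roll":0.1225}]' 0
python3 -m handwheel '[{"slide":[0,0,0],"roll":0.1225},{"slide":[0,0,0],"roll":0.1225},{"slide":[0,0,0],"roll":0.1225},{"slide":[0,0,0],"roll":0.1225},{"slide":[0,0,0],"roll":0.1225},{"slide":[0,0,0],"roll":0}]'
python3 go.py 533 -351 200 -4.9
```

```text
t: 0.52
tool_pos: [219.6, 476.6, 252.8]
orientation: [0.501, 0.865, -0.001, 0.0]
force: [-0.0, -0.0, -1.0]
width: 85.3
grasp_force: 0.0
t: 1.02
tool_pos: [219.6, 476.6, 252.9]
orientation: [0.738, 0.675, -0.0, 0.0]
force: [-0.4, 0.2, -0.3]
width: 85.5
grasp_force: 0.0
t 1.0167 yaw -5.1 roll -0.0035 slide cm after roll [-79.78  38.29   5.34] now [219.6 476.6 252.9] j [ 1.14  0.13 -0.04  1.41  0.    2.8 ] w 85.5 F [-0.4  0.2 -0.3]
```

```bash

python3 -m handwheel '[{"slide":[-3.3,1.6,0.2],"roll":0},{"slide":[-3.3,1.6,0.2],"roll":0},{"slide":[-3.3,1.6,0.2],"roll":0},{"slide":[-3.3,1.6,0.2],"roll":0},{"slide":[-3.3,1.6,0.2],"roll":0},{"slide":[-3.3,1.6,0.2],"roll":0},{"slide":[-3.3,1.6,0.2],"roll":0},{"slide":[-3.3,1.6,0.2],"roll":0}]'
python3 -m handwheel '[{"slide":[-3.3,1.6,0.2],"roll":0},{"slide":[-3.3,1.6,0.2],"roll":0},{"slide":[-3.3,1.6,0.2],"roll":0},{"slide":[-3.3,1.6,0.2],"roll":0},{"slide":[-3.3,1.6,0.2],"roll":0},{"slide":[-3.3,1.6,0.2],"roll":0},{"slide":[-3.3,1.6,0.2],"roll":0},{"slide":[-3.3,1.6,0.2],"roll":0}]'
python3 -m handwheel '[{"slide":[-3.3,1.6,0.2],"roll":0},{"slide":[-3.3,1.6,0.2],"roll":0},{"slide":[-3.3,1.6,0.2],"roll":0},{"slide":[-3.3,1.6,0.2],"roll":0},{"slide":[-3.3,1.6,0.2],"roll":0},{"slide":[-3.3,1.6,0.2],"roll":0},{"slide":[-3.3,1.6,0.2],"roll":0},{"slide":[0,0,0],"roll":0}]'
python3 go.py 533 -351 140 -4.9
```

```text
t: 1.68
tool_pos: [324.6, 201.1, 237.1]
orientation: [0.735, 0.678, 0.0, 0.0]
force: [0.4, 0.4, 0.8]
width: 85.7
grasp_force: 0.0
t: 2.35
tool_pos: [429.5, -73.2, 221.2]
orientation: [0.736, 0.677, 0.0, 0.0]
force: [1.2, 0.6, 0.5]
width: 85.2
grasp_force: 0.0
t: 3.02
tool_pos: [522.3, -316.1, 204.6]
orientation: [0.737, 0.676, -0.001, -0.0]
force: [-1.6, 1.3, -0.2]
width: 85.3
grasp_force: 0.0
t 3.0167 yaw -5.0 roll -0.0009 slide cm after roll [-3.38  1.37  6.46] now [ 522.3 -316.1  204.6] j [-0.54  0.29  0.06  1.34 -0.    1.11] w 85.3 F [-1.6  1.3 -0.2]
```

Move above the tower, then check with the wrist camera.

```bash

python3 -m handwheel '[{"slide":[-1.7,0.7,2],"roll":0},{"slide":[-1.7,0.7,2],"roll":0},{"slide":[0,0,2.4],"roll":0},{"slide":[0,0,0],"roll":0},{"slide":[0,0,0],"roll":0}]'
python3 go.py 533 -351 40 -4.9
python3 - <<'E'
from h import *
f=grab('wrist');save(f['image'],'w1.png');X=cloud(f).reshape(-1,3)
a=X[(np.hypot(X[:,0]-533,X[:,1]+351)<50)&(X[:,2]>25)&(X[:,2]<80)]
print(len(a),a.max(0),cv2.minAreaRect(a[a[:,2]>50][:,:2].astype(np.float32)))
E
```

```text
t: 3.43
tool_pos: [531.1, -345.2, 141.9]
orientation: [0.736, 0.677, -0.0, -0.002]
force: [-0.6, -0.0, 0.9]
width: 85.1
grasp_force: 0.0
t 3.4333 yaw -4.8 roll 0.0014 slide cm after roll [-0.59  0.28 10.18] now [ 531.1 -345.2  141.9] j [-0.58  0.35  0.01  1.23  0.    1.08] w 85.1 F [-0.6 -0.   0.9]
6104 [ 553.74807527 -328.2469841    67.80959267] ((532.3797607421875, -349.97821044921875), (40.78091812133789, 40.10043716430664), 85.42076110839844)
```

View pics/w1.png

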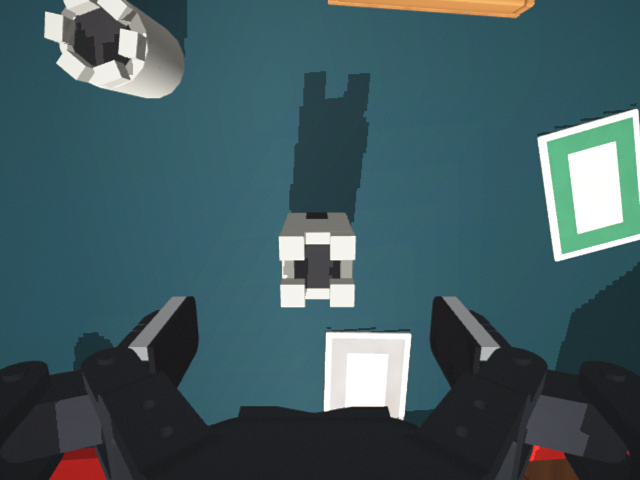

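The wrist view shows the tower at (317,265), centred and square between the fingers (pads at x≈180 and 450). The rectangle measures 40.8 × 40.1 mm. Descend and grasp.

```bash

python3 -m handwheel '[{"slide":[-0.3,0.1,2],"roll":0},{"slide":[-0.2,0.1,2],"roll":0},{"slide":[0,0,2],"roll":0},{"slide":[0,0,2],"roll":0},{"slide":[0,0,2.1],"roll":0},{"slide":[0,0,0],"roll":0},{"slide":[0,0,0],"roll":0}]'
python3 -m handwheel '[{"slide":[0,0,0],"roll":0},{"slide":[0,0,0],"roll":0},{"slide":[0,0,0],"roll":0},{"slide":[0,0,0],"roll":0},{"slide":[0,0,0],"roll":0},{"slide":[0,0,0],"roll":0},{"slide":[0,0,0],"roll":0},{"slide":[0,0,0],"roll":0}]' 1 40
python3 -m handwheel '[{"slide":[0,0,0],"roll":0},{"slide":[0,0,0],"roll":0},{"slide":[0,0,0],"roll":0},{"slide":[0,0,0],"roll":0},{"slide":[0,0,0],"roll":0},{"slide":[0,0,0],"roll":0}]'
python3 go.py 617 -158.3 40 -8.5
```

```text
t: 4.07
tool_pos: [533.8, -350.7, 43.4]
orientation: [0.736, 0.677, 0.0, -0.0]
force: [0.6, -0.4, -0.1]
width: 85.3
grasp_force: 0.0
t: 4.73
tool_pos: [534.4, -351.7, 43.9]
orientation: [0.737, 0.676, 0.0, 0.001]
force: [-1.3, 0.6, 6.1]
width: 39.8
grasp_force: 41.4
t: 5.23
tool_pos: [534.4, -351.7, 43.9]
orientation: [0.737, 0.676, 0.0, 0.001]
force: [-0.7, 1.0, 6.3]
width: 39.7
grasp_force: 41.4
t 5.2333 yaw -4.9 roll 0.0624 slide cm after roll [20.35  5.31  0.38] now [ 534.4 -351.7   43.9] j [-0.58  0.41 -0.13  1.02  0.    1.07] w 39.7 F [-0.7  1.   6.3]
```

```bash

python3 -m handwheel '[{"slide":[0,0,-1],"roll":0},{"slide":[0,0,-2],"roll":0},{"slide":[0,0,-2],"roll":0},{"slide":[0,0,-2],"roll":0},{"slide":[0,0,0],"roll":0.03},{"slide":[0,0,0],"roll":0.032},{"slide":[0,0,0],"roll":0}]'
python3 -m handwheel '[{"slide":[2.6,0.7,0],"roll":0},{"slide":[2.6,0.7,0],"roll":0},{"slide":[2.6,0.7,0],"roll":0},{"slide":[2.6,0.7,0],"roll":0},{"slide":[2.5,0.6,0],"roll":0},{"slide":[2.5,0.6,0],"roll":0},{"slide":[2.5,0.6,0],"roll":0},{"slide":[2.5,0.6,0],"roll":0}]'
python3 -m handwheel '[{"slide":[0,0,0],"roll":0},{"slide":[0,0,0],"roll":0},{"slide":[0,0,0],"roll":0}]'
python3 go.py 617 -158.3 56 -8.5
python3 - <<'E'
from h import *
f=grab('wrist');save(f['image'],'w2.png')
E
```

```text
t: 5.82
tool_pos: [533.9, -351.3, 113.3]
orientation: [0.758, 0.653, 0.0, 0.0]
force: [1.0, -0.4, -1.4]
width: 39.7
grasp_force: 40.6
t: 6.48
tool_pos: [615.3, -155.9, 112.2]
orientation: [0.757, 0.653, -0.0, -0.0]
force: [0.4, -1.4, -1.0]
width: 39.5
grasp_force: 40.6
t: 6.73
tool_pos: [615.0, -157.2, 112.1]
orientation: [0.757, 0.653, -0.0, -0.0]
force: [-1.1, 0.1, -1.3]
width: 39.3
grasp_force: 40.6
t 6.7333 yaw -8.4 roll 0.0012 slide cm after roll [-0.07  0.22  5.61] now [ 615.  -157.2  112.1] j [-0.25  0.36 -0.04  1.16 -0.    1.47] w 39.3 F [-1.1  0.1 -1.3]
```

View pics/w2.png

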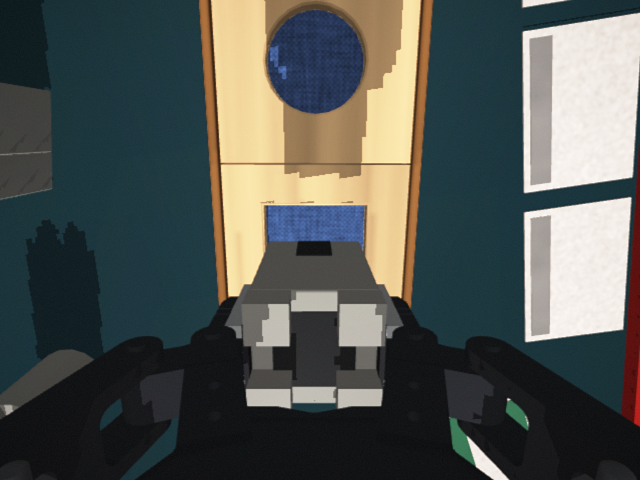

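The wrist view shows the square pocket spanning columns 265–365 and the tower centred at about 314. The round pocket is at (315,60). I check the pocket positions with this frame.

```bash
python3 - <<'E'
from h import *
f=load('wrist');K=f['K'];T=np.linalg.inv(f['world_to_cam'])
for n,(u,v,z) in dict(round=(315.5,60,22),sqL=(265,206,22),sqR=(365,206,22)).items():
    d=T[:3,:3]@np.array([(u-K[0,2])/K[0,0],-(v-K[1,2])/K[1,1],-1]);o=T[:3,3]
    print(n,(o+d*(z-o[2])/d[2]).round(1))
E
```

```text
round [631.  -56.3  22. ]
sqL [ 593.  -125.3   22. ]
sqR [ 647.2 -133.3   22. ]
```

```bash

python3 -m handwheel '[{"slide":[0,0.1,1.5],"roll":0},{"slide":[0,0,1.5],"roll":0},{"slide":[0,0,1.2],"roll":0},{"slide":[0,0,0.8],"roll":0},{"slide":[0,0,0.4],"roll":0},{"slide":[0,0,0.1],"roll":0},{"slide":[0,0,0],"roll":0},{"slide":[0,0,0],"roll":0}]'
python3 go.py 616 -157.7 55 -8.5
```

```text
t: 7.45
tool_pos: [616.6, -157.5, 58.0]
orientation: [0.757, 0.653, 0.0, 0.0]
force: [-0.1, -0.9, -1.2]
width: 39.1
grasp_force: 40.6
t 7.45 yaw -8.5 roll 0.0002 slide cm after roll [-0.03 -0.06  0.3 ] now [ 616.6 -157.5   58. ] j [-0.25  0.4  -0.12  1.05  0.    1.47] w 39.1 F [-0.1 -0.9 -1.2]
```

```bash

python3 -m handwheel '[{"slide":[0,0,0.1],"roll":0},{"slide":[0,0,0.1],"roll":0},{"slide":[0,0,0],"roll":0},{"slide":[0,0,0],"roll":0}]'
python3 -m handwheel '[{"slide":[0,0,0],"roll":0},{"slide":[0,0,0],"roll":0},{"slide":[0,0,0],"roll":0},{"slide":[0,0,0],"roll":0},{"slide":[0,0,0],"roll":0},{"slide":[0,0,0],"roll":0},{"slide":[0,0,0],"roll":0}]' 0
python3 -m handwheel '[{"slide":[0,0,-1],"roll":0},{"slide":[0,0,-2],"roll":0},{"slide":[0,0,-3],"roll":0},{"slide":[0,0,-3],"roll":0},{"slide":[0,0,-1],"roll":0.07},{"slide":[0,0,0],"roll":0.08},{"slide":[0,0,0],"roll":0}]'
python3 go.py 516.5 358.5 150 -17
python3 - <<'E'
from h import *
f=grab('wrist');save(f['image'],'w3.png');X=cloud(f).reshape(-1,3)
a=X[(np.hypot(X[:,0]-616,X[:,1]+158)<40)&(X[:,2]>45)&(X[:,2]<95)]
print(len(a),np.percentile(a[:,2],[50,99]),cv2.minAreaRect(a[:,:2].astype(np.float32)))
E
```

```text
t: 7.78
tool_pos: [616.7, -157.3, 55.9]
orientation: [0.757, 0.653, 0.0, 0.0]
force: [0.2, 0.2, 1.2]
width: 39.7
grasp_force: 40.8
t: 8.37
tool_pos: [616.2, -157.3, 55.3]
orientation: [0.757, 0.653, -0.0, 0.0]
force: [0.4, 0.4, -0.0]
width: 85.5
grasp_force: 0.0
t: 8.95
tool_pos: [617.0, -157.5, 157.6]
orientation: [0.805, 0.594, 0.001, 0.001]
force: [-0.1, 0.6, -0.4]
width: 85.7
grasp_force: 0.0
t 8.95 yaw -17.2 roll -0.0032 slide cm after roll [ 46.41 -24.7    0.69] now [ 617.  -157.5  157.6] j [-0.25  0.35  0.03  1.25  0.    1.62] w 85.7 F [-0.1  0.6 -0.4]
5734 [68.98532719 78.82275886] ((617.202880859375, -155.79493713378906), (40.69358825683594, 40.15800857543945), 81.80357360839844)
```

View pics/w3.png

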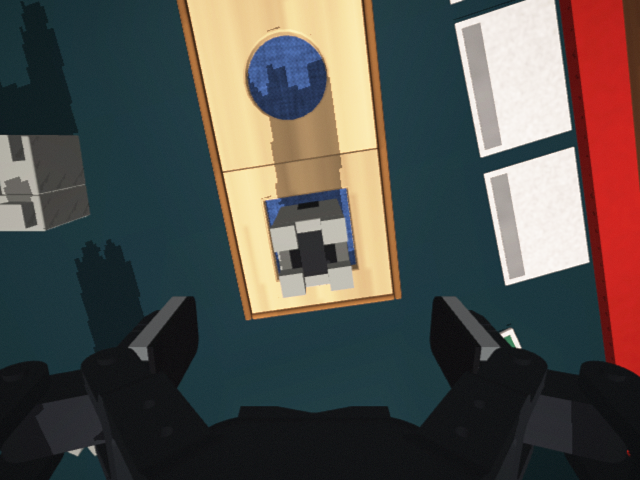

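The tower stands in its pocket at (314,250) with its top at 79 mm (66 + 12 expected), upright and centred. Next is the wall.

```bash

python3 -m handwheel '[{"slide":[3.3,-1.8,0],"roll":0},{"slide":[3.3,-1.8,0],"roll":0},{"slide":[3.3,-1.8,0],"roll":0},{"slide":[3.3,-1.8,0],"roll":0},{"slide":[3.3,-1.8,0],"roll":0},{"slide":[3.3,-1.8,0],"roll":0},{"slide":[3.3,-1.8,0],"roll":0}]'
python3 -m handwheel '[{"slide":[3.3,-1.8,0],"roll":0},{"slide":[3.3,-1.8,0],"roll":0},{"slide":[3.3,-1.8,0],"roll":0},{"slide":[3.3,-1.8,0],"roll":0},{"slide":[3.3,-1.7,0],"roll":0},{"slide":[3.3,-1.7,0],"roll":0},{"slide":[3.3,-1.6,0],"roll":0},{"slide":[0,0,0],"roll":0}]'
python3 -m handwheel '[{"slide":[0,0,0],"roll":0},{"slide":[0,0,0],"roll":0},{"slide":[0,0,0],"roll":0}]'
python3 go.py 516.5 358.5 40 -17
python3 - <<'E'
from h import *
f=grab('wrist');save(f['image'],'w4.png');X=cloud(f).reshape(-1,3)
a=X[(np.hypot(X[:,0]-516,X[:,1]-358)<50)&(X[:,2]>45)&(X[:,2]<80)]
print(len(a),a[:,2].max(),cv2.minAreaRect(a[:,:2].astype(np.float32)))
E
```

```text
t: 9.58
tool_pos: [562.5, 102.0, 154.8]
orientation: [0.804, 0.595, -0.001, -0.0]
force: [1.3, 0.5, 0.2]
width: 85.5
grasp_force: 0.0
t: 10.25
tool_pos: [513.0, 362.6, 154.2]
orientation: [0.802, 0.598, -0.0, -0.001]
force: [0.3, -0.6, -0.5]
width: 85.1
grasp_force: 0.0
t: 10.5
tool_pos: [514.8, 356.0, 155.0]
orientation: [0.804, 0.594, -0.001, 0.0]
force: [-0.2, -0.4, -1.0]
width: 85.4
grasp_force: 0.0
t 10.5 yaw -17.1 roll -0.0015 slide cm after roll [ 0.3   0.09 11.5 ] now [514.8 356.  155. ] j [ 0.61  0.33  0.01  1.25 -0.    2.47] w 85.4 F [-0.2 -0.4 -1. ]
4359 61.84893782432195 ((515.5604248046875, 359.944580078125), (68.90345764160156, 21.987817764282227), 73.25923919677734)
```

View pics/w4.png

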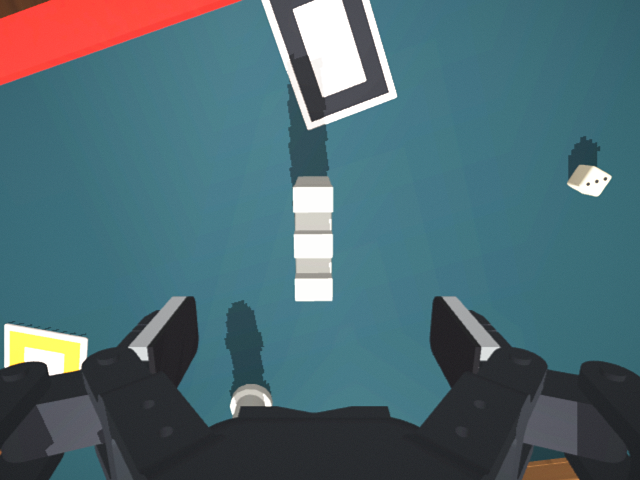

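The wall lies vertically at (313,240), centred between the pads and measuring 68.9 × 22.0 mm. Descend and grasp.

```bash

python3 -m handwheel '[{"slide":[0.2,0,2],"roll":0},{"slide":[0.2,0,2],"roll":0},{"slide":[0,0,2],"roll":0},{"slide":[0,0,2],"roll":0},{"slide":[0,0,2],"roll":0},{"slide":[0,0,1.2],"roll":0},{"slide":[0,0,0],"roll":0},{"slide":[0,0,0],"roll":0}]'
python3 -m handwheel '[{"slide":[0,0,0],"roll":0},{"slide":[0,0,0],"roll":0},{"slide":[0,0,0],"roll":0},{"slide":[0,0,0],"roll":0},{"slide":[0,0,0],"roll":0},{"slide":[0,0,0],"roll":0},{"slide":[0,0,0],"roll":0},{"slide":[0,0,0],"roll":0}]' 1 40
python3 -m handwheel '[{"slide":[0,0,0],"roll":0},{"slide":[0,0,0],"roll":0},{"slide":[0,0,0],"roll":0},{"slide":[0,0,0],"roll":0}]'
python3 go.py 515.6 360 40 -17
python3 -m handwheel '[{"slide":[0,0,-1],"roll":0},{"slide":[0,0,-2],"roll":0},{"slide":[0,0,-2],"roll":0},{"slide":[0,0,-2],"roll":0},{"slide":[0,0,0],"roll":-0.07},{"slide":[0,0,0],"roll":-0.08},{"slide":[0,0,0],"roll":0}]'
python3 go.py 646.6 43.2 114 -8.5
```

```text
t: 11.22
tool_pos: [516.1, 360.0, 43.2]
orientation: [0.805, 0.594, -0.001, 0.0]
force: [0.1, -0.0, 0.4]
width: 85.9
grasp_force: 0.0
t: 11.88
tool_pos: [516.3, 361.3, 43.9]
orientation: [0.804, 0.594, 0.001, -0.0]
force: [-1.3, -0.5, 4.5]
width: 21.7
grasp_force: 39.8
t: 12.22
tool_pos: [516.2, 361.3, 43.9]
orientation: [0.804, 0.594, 0.001, -0.0]
force: [-0.5, 0.2, 5.4]
width: 21.4
grasp_force: 39.9
t 12.2167 yaw -17.1 roll -0.0012 slide cm after roll [-0.14 -0.02  0.39] now [516.2 361.3  43.9] j [ 0.61  0.39 -0.16  1.02  0.    2.48] w 21.4 F [-0.5  0.2  5.4]
t: 12.8
tool_pos: [516.0, 361.0, 113.8]
orientation: [0.757, 0.654, 0.0, 0.0]
force: [0.4, 0.2, -0.7]
width: 21.6
grasp_force: 39.2
t 12.8 yaw -8.4 roll 0.0023 slide cm after roll [-2.950e+01  1.761e+01 -2.000e-02] now [516.  361.  113.8] j [ 0.61  0.35 -0.06  1.16 -0.    2.33] w 21.6 F [ 0.4  0.2 -0.7]
```

```bash

python3 -m handwheel '[{"slide":[-2.95,1.75,0],"roll":0},{"slide":[-2.95,1.75,0],"roll":0},{"slide":[-2.95,1.75,0],"roll":0},{"slide":[-2.95,1.75,0],"roll":0},{"slide":[-2.95,1.75,0],"roll":0}]'
python3 -m handwheel '[{"slide":[-2.95,1.75,0],"roll":0},{"slide":[-2.95,1.75,0],"roll":0},{"slide":[-2.95,1.75,0],"roll":0},{"slide":[-2.95,1.75,0],"roll":0},{"slide":[-2.95,1.8,0],"roll":0},{"slide":[0,0,0],"roll":0},{"slide":[0,0,0],"roll":0},{"slide":[0,0,0],"roll":0}]'
python3 go.py 646.6 43.2 56 -8.5
python3 - <<'E'
from h import *
f=grab('wrist');save(f['image'],'w5.png')
E
```

```text
t: 13.22
tool_pos: [580.7, 200.7, 113.0]
orientation: [0.758, 0.652, -0.001, -0.0]
force: [0.3, -0.4, -0.7]
width: 21.3
grasp_force: 39.3
t: 13.88
tool_pos: [645.6, 43.4, 112.8]
orientation: [0.758, 0.652, -0.0, -0.001]
force: [0.1, 1.0, -0.8]
width: 21.6
grasp_force: 39.4
t 13.8833 yaw -8.6 roll -0.0015 slide cm after roll [-0.    0.11  5.68] now [645.6  43.4 112.8] j [ 0.07  0.39 -0.01  1.18  0.    1.79] w 21.6 F [ 0.1  1.  -0.8]
```

View pics/w5.png

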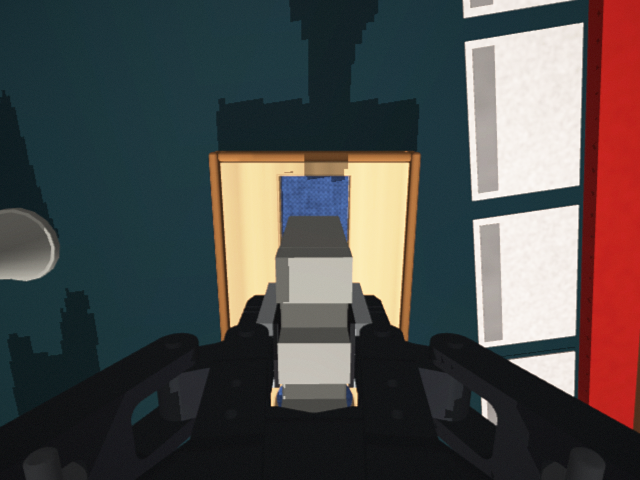

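The wall is centred (column 314) over the long pocket (columns 280–350), whose far edge is at row 176. Check that edge and lower.

```bash
python3 - <<'E'
from h import *
f=load('wrist');K=f['K'];T=np.linalg.inv(f['world_to_cam'])
d=T[:3,:3]@np.array([(315-K[0,2])/K[0,0],-(176-K[1,2])/K[1,1],-1]);o=T[:3,3]
p=(o+d*(22-o[2])/d[2]);print(p.round(1),(p[:2]-43.5*np.array([.148,.989])).round(1))
E
python3 -m handwheel '[{"slide":[0,0,1.5],"roll":0},{"slide":[0,0.1,1.5],"roll":0},{"slide":[0,0,1.0],"roll":0},{"slide":[0,0,0],"roll":0},{"slide":[0,0,0],"roll":0}]'
```

```text
[653.1  87.4  22. ] [646.7  44.4]
t: 14.35
tool_pos: [646.3, 44.1, 72.8]
orientation: [0.757, 0.653, -0.001, -0.001]
force: [0.1, 0.8, -1.2]
width: 21.8
grasp_force: 39.4
```

```bash

python3 -m handwheel '[{"slide":[0.1,0,0.6],"roll":0},{"slide":[0,0,0.4],"roll":0},{"slide":[0,0,0.3],"roll":0},{"slide":[0,0,0.2],"roll":0},{"slide":[0,0,0.15],"roll":0},{"slide":[0,0,0],"roll":0},{"slide":[0,0,0],"roll":0},{"slide":[0,0,0],"roll":0}]'
```

```text
t: 15.02
tool_pos: [647.3, 44.1, 57.0]
orientation: [0.757, 0.653, 0.0, 0.0]
force: [0.9, 0.7, -1.0]
width: 21.5
grasp_force: 39.4
```

```bash

python3 -m handwheel '[{"slide":[0,0,0.1],"roll":0},{"slide":[0,0,0.05],"roll":0},{"slide":[0,0,0],"roll":0},{"slide":[0,0,0],"roll":0}]'
python3 -m handwheel '[{"slide":[0,0,0],"roll":0},{"slide":[0,0,0],"roll":0},{"slide":[0,0,0],"roll":0},{"slide":[0,0,0],"roll":0},{"slide":[0,0,0],"roll":0},{"slide":[0,0,0],"roll":0},{"slide":[0,0,0],"roll":0}]' 0
python3 -m handwheel '[{"slide":[0,0,-1],"roll":0},{"slide":[0,0,-2],"roll":0},{"slide":[0,0,-3],"roll":0},{"slide":[0,0,-3],"roll":0},{"slide":[0,0,-1],"roll":0},{"slide":[0,0,0],"roll":0},{"slide":[0,0,0],"roll":0}]'
python3 go.py 425.5 229.5 155 -8.5
python3 - <<'E'
from h import *
f=grab('wrist');save(f['image'],'w6.png');X=cloud(f).reshape(-1,3)
a=X[(np.hypot(X[:,0]-647,X[:,1]-44)<50)&(X[:,2]>40)&(X[:,2]<95)]
print(len(a),np.percentile(a[:,2],[50,99]),cv2.minAreaRect(a[:,:2].astype(np.float32)))
E
```

```text
t: 15.35
tool_pos: [647.5, 44.1, 55.9]
orientation: [0.757, 0.653, 0.0, 0.0]
force: [-1.4, -0.6, 4.6]
width: 21.5
grasp_force: 40.0
t: 15.93
tool_pos: [647.2, 44.2, 55.2]
orientation: [0.757, 0.653, -0.0, -0.0]
force: [0.8, 0.3, 0.6]
width: 85.4
grasp_force: 0.0
t: 16.52
tool_pos: [647.5, 44.2, 155.8]
orientation: [0.757, 0.653, 0.001, 0.0]
force: [0.5, -0.0, -1.1]
width: 85.6
grasp_force: 0.0
t 16.5167 yaw -8.5 roll 0.0003 slide cm after roll [ 15.04 -24.7    0.05] now [647.5  44.2 155.8] j [0.07 0.37 0.07 1.26 0.   1.79] w 85.6 F [ 0.5 -0.  -1.1]
4907 [70.99686915 73.01233264] ((647.5795288085938, 42.78207015991211), (68.83403778076172, 22.021116256713867), 81.6921157836914)
```

View pics/w6.png

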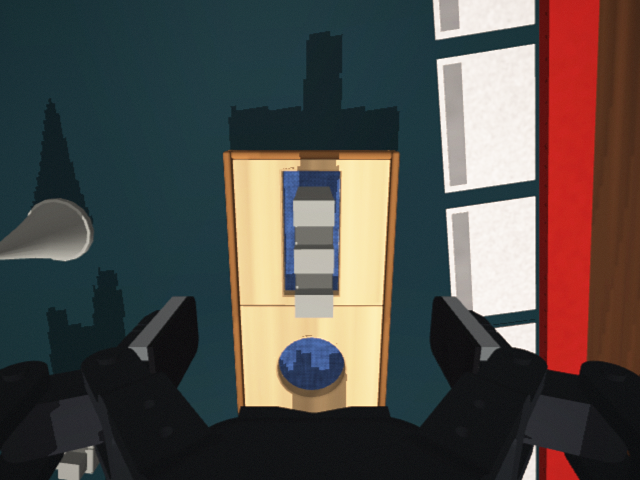

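The wall stands in the long pocket at (315,250) with its top at 73 mm (60 + 12 expected). Now the pawn.

```bash

python3 -m handwheel '[{"slide":[1.9,-3.1,0],"roll":0},{"slide":[1.9,-3.1,0],"roll":0},{"slide":[1.9,-3.1,0],"roll":0},{"slide":[1.9,-3.1,0],"roll":0},{"slide":[1.9,-3.1,0],"roll":0},{"slide":[1.9,-3.1,0],"roll":0},{"slide":[1.9,-3.1,0],"roll":0},{"slide":[1.8,-3.0,0],"roll":0}]'
python3 -m handwheel '[{"slide":[0,0,0],"roll":0},{"slide":[0,0,0],"roll":0},{"slide":[0,0,0],"roll":0}]'
python3 - <<'E'
from h import *
f=grab('wrist');save(f['image'],'w7.png');X=cloud(f).reshape(-1,3)
a=X[(np.hypot(X[:,0]-425,X[:,1]-230)<35)&(X[:,2]<80)]
print(a[:,2].max())
for lo,hi in((4,10),(12,40),(45,80)):
    q=a[(a[:,2]>lo)&(a[:,2]<hi)];print(lo,len(q),cv2.minEnclosingCircle(q[:,:2].astype(np.float32)) if len(q) else '')
E
python3 go.py 425.5 229.5 40 -8.5
```

```text
t: 17.23
tool_pos: [422.6, 230.2, 153.2]
orientation: [0.758, 0.653, -0.002, -0.0]
force: [0.5, 1.0, 0.5]
width: 85.4
grasp_force: 0.0
t: 17.48
tool_pos: [424.8, 229.7, 154.1]
orientation: [0.757, 0.653, -0.001, 0.0]
force: [0.4, -0.3, 0.6]
width: 85.3
grasp_force: 0.0
65.41988971161143
4 496 ((423.380859375, 232.14157104492188), 16.765356063842773)
12 136 ((424.38739013671875, 238.92617797851562), 12.13611125946045)
45 1336 ((423.1447448730469, 231.71978759765625), 11.994856834411621)
t 17.5333 yaw -8.5 roll -0.0001 slide cm after roll [ 0.02  0.03 11.43] now [425.3 229.4 154.3] j [ 0.49  0.07 -0.32  1.18 -0.    2.21] w 85.2 F [-0.2  0.1  0.7]
```

View pics/w7.png

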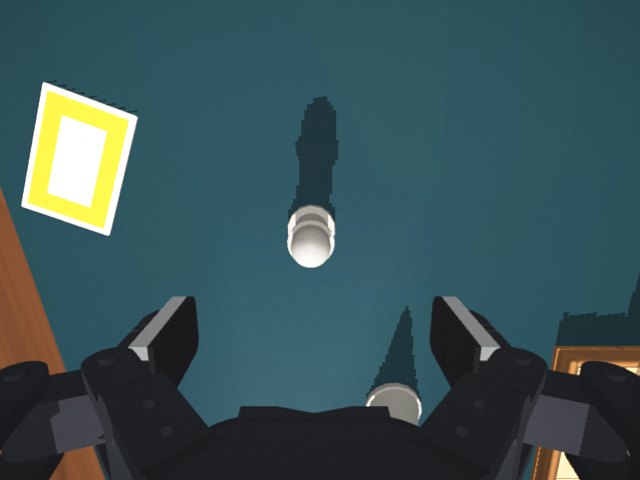

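The pawn head is at (311,245), about 2 mm off centre; the circles give (423.3, 231.9), radius 12 for the head and 17 for the foot.

```bash

python3 -m handwheel '[{"slide":[0.2,-0.2,2],"roll":0},{"slide":[0,0,2],"roll":0},{"slide":[0,0,2],"roll":0},{"slide":[0,0,2],"roll":0},{"slide":[0,0,2],"roll":0},{"slide":[0,0,1.2],"roll":0},{"slide":[0,0,0],"roll":0},{"slide":[0,0,0],"roll":0}]'
python3 -m handwheel '[{"slide":[0,0,0],"roll":0},{"slide":[0,0,0],"roll":0},{"slide":[0,0,0],"roll":0},{"slide":[0,0,0],"roll":0},{"slide":[0,0,0],"roll":0},{"slide":[0,0,0],"roll":0},{"slide":[0,0,0],"roll":0},{"slide":[0,0,0],"roll":0}]' 1 30
python3 -m handwheel '[{"slide":[0,0,0],"roll":0},{"slide":[0,0,0],"roll":0},{"slide":[0,0,0],"roll":0},{"slide":[0,0,0],"roll":0}]'
python3 -m handwheel '[{"slide":[0,0,-1],"roll":0},{"slide":[0,0,-2],"roll":0},{"slide":[0,0,-2],"roll":0},{"slide":[0,0,-3],"roll":0},{"slide":[0,0,-3],"roll":0},{"slide":[0,0,0],"roll":0},{"slide":[0,0,0],"roll":0}]'
python3 go.py 631.5 -57 150 -8.5
```

```text
t: 18.2
tool_pos: [423.7, 231.1, 42.5]
orientation: [0.758, 0.652, -0.001, -0.0]
force: [-0.3, 0.9, 0.8]
width: 85.4
grasp_force: 0.0
t: 18.87
tool_pos: [423.8, 232.4, 43.9]
orientation: [0.757, 0.653, 0.001, 0.0]
force: [-0.9, -1.4, 6.0]
width: 23.1
grasp_force: 29.5
t: 19.2
tool_pos: [423.8, 232.4, 43.9]
orientation: [0.757, 0.653, 0.001, 0.0]
force: [-1.2, -0.7, 4.4]
width: 22.9
grasp_force: 29.5
t: 19.78
tool_pos: [424.5, 232.8, 155.4]
orientation: [0.757, 0.653, 0.002, 0.0]
force: [0.1, 0.2, -1.3]
width: 23.0
grasp_force: 29.5
t 19.7833 yaw -8.5 roll 0.0004 slide cm after roll [-25.6   24.76   0.55] now [424.5 232.8 155.4] j [ 0.5   0.06 -0.32  1.18  0.    2.22] w 23.0 F [ 0.1  0.2 -1.3]
```

```bash

python3 -m handwheel '[{"slide":[-2.1,2.1,0],"roll":0},{"slide":[-2.1,2.1,0],"roll":0},{"slide":[-2.1,2.1,0],"roll":0},{"slide":[-2.1,2.1,0],"roll":0},{"slide":[-2.1,2.1,0],"roll":0},{"slide":[-2.1,2.1,0],"roll":0}]'
python3 -m handwheel '[{"slide":[-2.2,2.1,0],"roll":0},{"slide":[-2.2,2.1,0],"roll":0},{"slide":[-2.2,2.0,0],"roll":0},{"slide":[-2.2,2.0,0],"roll":0},{"slide":[-2.1,2.0,0],"roll":0},{"slide":[-2.1,2.0,0],"roll":0},{"slide":[0,0,0],"roll":0},{"slide":[0,0,0],"roll":0}]'
python3 -m handwheel '[{"slide":[0,0,1.5],"roll":0},{"slide":[0,0,1.5],"roll":0},{"slide":[0,0,0],"roll":0},{"slide":[0,0,0],"roll":0}]'
python3 go.py 631.5 -57 56 -8.5
python3 - <<'E'
from h import *
f=grab('wrist');save(f['image'],'w8.png')
E
```

```text
t: 20.28
tool_pos: [529.3, 87.7, 151.8]
orientation: [0.757, 0.653, -0.001, -0.001]
force: [0.2, 0.8, -0.5]
width: 23.1
grasp_force: 29.5
t: 20.95
tool_pos: [630.7, -58.7, 151.2]
orientation: [0.758, 0.652, -0.001, -0.001]
force: [-0.1, 0.6, -0.1]
width: 22.8
grasp_force: 29.6
t: 21.28
tool_pos: [629.5, -56.5, 122.1]
orientation: [0.757, 0.653, -0.001, -0.001]
force: [-0.2, 0.5, 0.9]
width: 23.1
grasp_force: 29.6
t 21.2833 yaw -8.4 roll 0.0014 slide cm after roll [-0.02  0.23  6.61] now [629.5 -56.5 122.1] j [-0.09  0.36 -0.03  1.18  0.    1.63] w 23.1 F [-0.2  0.5  0.9]
```

View pics/w8.png

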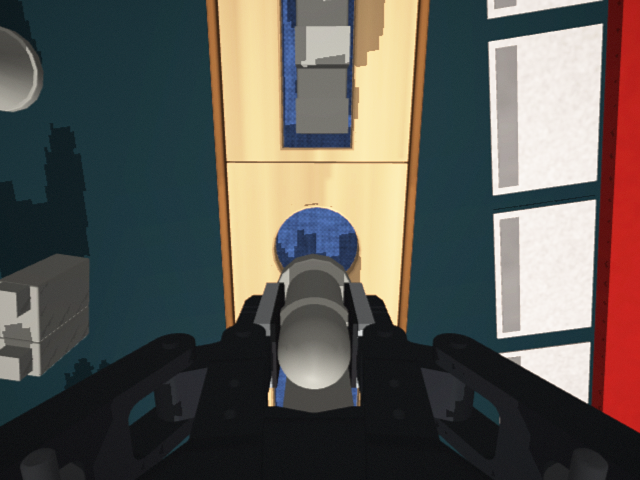

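The pawn (column 314) hangs over the round pocket (centre column 317), upright. I shift +2 mm in y and lower.

```bash

python3 -m handwheel '[{"slide":[0,0.2,1.5],"roll":0},{"slide":[0,0,1.5],"roll":0},{"slide":[0,0,1.5],"roll":0},{"slide":[0,0,0.8],"roll":0},{"slide":[0,0,0.5],"roll":0},{"slide":[0,0,0.3],"roll":0},{"slide":[0,0,0],"roll":0},{"slide":[0,0,0],"roll":0}]'
python3 -m handwheel '[{"slide":[0,0,0.1],"roll":0},{"slide":[0,0,0.1],"roll":0},{"slide":[0,0,0],"roll":0},{"slide":[0,0,0],"roll":0}]'
python3 go.py 631.5 -57 56 -8.5
```

```text
t: 22.0
tool_pos: [633.4, -57.8, 63.1]
orientation: [0.757, 0.653, 0.0, 0.0]
force: [0.0, 0.0, -0.7]
width: 23.3
grasp_force: 29.6
t: 22.33
tool_pos: [633.1, -57.9, 60.5]
orientation: [0.757, 0.653, 0.0, 0.0]
force: [-0.5, 0.6, -0.7]
width: 23.2
grasp_force: 29.6
t 22.3333 yaw -8.5 roll 0.0003 slide cm after roll [ 0.06 -0.17  0.45] now [633.1 -57.9  60.5] j [-0.09  0.39 -0.12  1.06 -0.    1.63] w 23.2 F [-0.5  0.6 -0.7]
```

```bash

python3 -m handwheel '[{"slide":[0,-0.1,0.15],"roll":0},{"slide":[0,0,0.15],"roll":0},{"slide":[0,0,0.1],"roll":0},{"slide":[0,0,0.05],"roll":0},{"slide":[0,0,0],"roll":0},{"slide":[0,0,0],"roll":0}]'
python3 -m handwheel '[{"slide":[0,0,0],"roll":0},{"slide":[0,0,0],"roll":0},{"slide":[0,0,0],"roll":0},{"slide":[0,0,0],"roll":0},{"slide":[0,0,0],"roll":0},{"slide":[0,0,0],"roll":0},{"slide":[0,0,0],"roll":0}]' 0
python3 -m handwheel '[{"slide":[0,0,-1],"roll":0},{"slide":[0,0,-2],"roll":0},{"slide":[0,0,-3],"roll":0},{"slide":[0,0,-3],"roll":0},{"slide":[0,0,-3],"roll":0},{"slide":[-2,0,-1],"roll":0},{"slide":[-2,0,0],"roll":0},{"slide":[0,0,0],"roll":0}]'
python3 - <<'E'
from h import *
f=grab('wrist');X=cloud(f).reshape(-1,3);a=X[(np.hypot(X[:,0]-632,X[:,1]+57)<30)&(X[:,2]>40)&(X[:,2]<95)]
print(a[:,2].max(),cv2.minEnclosingCircle(a[a[:,2]>55][:,:2].astype(np.float32)))
s=grab('scene');save(np.hstack([f['image'][::2,::2],cv2.resize(s['image'][120:380,150:500],(420,312))[:240]]),'w9.png')
E
```

```text
t: 22.83
tool_pos: [631.9, -57.7, 56.0]
orientation: [0.757, 0.653, -0.0, 0.0]
force: [-1.7, 0.3, 2.8]
width: 23.3
grasp_force: 29.8
t: 23.42
tool_pos: [632.0, -57.7, 55.8]
orientation: [0.757, 0.653, -0.0, -0.0]
force: [-0.4, -0.3, 0.3]
width: 85.4
grasp_force: 0.0
t: 24.08
tool_pos: [626.4, -99.8, 188.3]
orientation: [0.758, 0.652, 0.001, 0.002]
force: [-0.6, 0.1, 0.1]
width: 85.6
grasp_force: 0.0
77.0204677347534 ((631.7845458984375, -58.6480712890625), 14.383817672729492)
```

View pics/w9.png

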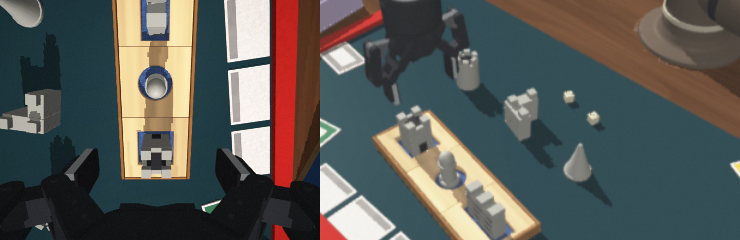

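All three pieces stand upright in their pockets, with the pawn's top at 77 mm (64 + 12 expected). The round tower, corner wall and tree are standing where they were, and the gripper is clear. I hand in.

```bash
python3 -c "
from rig import env
print(env.finish_job())"
```

```text
the job is handed in; nothing more can be done
None
```

The square tower, straight wall and pawn each stand upright on the floor of their pocket, the other three pieces were left untouched, and the job was handed in at about 24 s.

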